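# Show the sample vials and hold the lamp filter at its third click

### The arm

A 6-joint arm with a two-finger parallel gripper is mounted at the origin on the work surface. World frame = base frame: x ahead of the robot, y to its left, z up, the work surface at z = 0. Lengths are in m, angles in rad, forces in N, time in s.
With the tool pointing down it reaches from about 0.275 to 0.725 m from the base axis. Payload 5.6 kg.
Tool frame: the origin (TCP) lies where the fingers leave the gripper's body, on its centre line; the fingertips stand 73 mm ahead of it and the grasp point (between the pads) lies 54 mm ahead of it; z points along the fingers, y is the line along which they close (so a half turn about z gives the same grasp; the last joint's range is limited). The gripper opens to 85 mm and grips with 20 to 120 N. Pads are 22 mm wide; open, the fingers measure 114 mm over their backs; the gripper's body (76 mm by 85 mm) begins 54 mm behind the grasp point. The pads swing forward as they close: fully open they stand 13 mm farther back than shut.
Start: joints at [1.604, 0.255, 0.108, 0, -1.424, -0.285], TCP at [0.137, 0.533, 0.304] pointing down, gripper open.
Joint ranges: [-2.95, 2.95], [-1.21, 1.97], [-1.09, 1.5], [-2.87, 1.71], [-2.94, -0.07], [-3.05, 3.05]. Speed limits (rad/s): [2.57, 2.57, 3.14, 3.14, 3.14, 3.14].

### API

Orientations are given as a rotation vector (axis times angle).
In Python, from station import sensors, eyes, sign_off, spotter gives the robot as it stands.
- The arm moves only by the tool play_rows, never from a script. Its argument "series" is a list of rows, each a list of 4 numbers: the shift along the tool's x, y, z in units of 0.1 m (1.0 is 0.1 m), then the turn about the tool's z in units of pi rad (1.0 is pi rad). A call has 1 to 8 rows; each row is the pose to reach, as a shift and turn from the pose commanded when the call began, along the tool's axes at that moment, turning the shorter way round; what a row does not reach only later rows make up. A row lasts 1/10 s, in which the tool goes at most 50 mm and 8.59 degrees, less where a joint would pass 70% of its speed; a pose out of reach is approached as far as the arm can. A call with a number of a shift or a turn outside -1 to 1 is refused whole. A call with a gripper value outside its range is refused whole. "fingers" is the closure, from -1 (fully open) to 1 (shut), set as the call begins (left out, the last holds). The fingers move at their own pace and stop on an object; "grip_force" is the grip in N (left out, the last holds). Time passes only in rows, so rows that repeat a pose let the fingers close. It gives the time, the measured TCP pose, the force, the opening and the grip force at its end, in the units of the state.
- sensors.get_obs(): the state, without advancing time (a new reading comes with each control period).
- eyes.grab_frame(name): name is "scene" or "top"; returns a dict with "image" (480x640x3 uint8, blue, green, red), "camera_matrix" (3x3 intrinsics, pixels), "rvec" (rotation vector, rad) and "tvec" (3), from world to camera coordinates, as OpenCV has them. Camera axes: x right, y down, z forward; pixel columns grow to the right and rows downward; lengths in m; the calibration is good to about 2 mm. A picture is of the moment at which its call begins. There is no depth.
- sign_off(): hands the job in; it is judged then, once.
Trained networks look in the newest picture that a camera, given by its name, has taken for a name from the list of things; names that differ only in an ending like _2 or _b are one class to them, and where a whole thing is asked for, a point or a joint stands for the part that bears it (a point fixed in the world has none). Each returns a list of dicts, best first, with "score" (0 to 1); they miss things now and then, are a little off and sometimes report something else, mostly with a low value. They report only what shows in the picture. A call takes as long as a camera call.
- spotter.outline_of(camera, name): "mask" (480x640 bool, what is visible of it).
- spotter.place_of(camera, name): "centre" ([x, y, z] in m, in world coordinates, good to about 4 mm: a listed point, or the origin of a listed thing).
The state is a dict: "clock": time; "joint_pos": joint angles; "joint_vel": joint speeds; "tau": joint torques, N m; "position": TCP position; "ee_rot": TCP orientation; "wrist_force": force on the tool from outside, world axes, zero at the start; "moment": the same for the moment, N m; "grip_width": finger opening in m; "grip_force": force on a finger pad.
Only numpy, scipy, OpenCV 4.12 (cv2) and the standard library are available. Lean on these libraries where they do the work, as an engineer would, in place of code of your own. Each camera call takes 0.05 s, during which the arm holds its last target. There are 200 camera calls.

### The job

Pull the sample tray of the colour comparator out to its stop. Then grip the sprung filter selector on top, turn it clockwise, counting the clicks, to the third click (blue dot) without running on to the fourth, and finish while still gripping it there, since it springs back if let go. Leave the tray fully out and do not disturb the bottles and vessels standing about.

Things in the scene. Friction and masses are not known exactly. Their poses are not given: they have to be found in the camera images.
- comparator: Fixed box (white top and sides, grey lower front), 240 mm deep (its x) x 280 wide (y) x 130 high, bolted down; its yaw varies by up to about 14 degrees. Origin: centre of its underside; its -x face, with the blue tray front, looks towards the robot. On top: selector with aluminium dial at x -50, y +60 mm; a black lamp bar 30 mm high and 240 mm wide along the rear edge (x +60 to +110); a small loose jar near x 0, y -95.
- tray (a joint): Sample tray under the top plate, slides out along the comparator's -x. Value in m: 0 shut, 0.09 at its stop; starts 0 to 0.02. About 1.5 N of friction, stays where it is left. Five capped vials in it are fastened to it.
- tray_handle (a point): Centre of the steel bar handle on the tray's blue front (moves with the tray; same axes as the comparator). Bar 12 mm thick, 100 mm long along y, 42 mm in front of the front's face (36 mm clear gap behind it), 102 mm above the table, 28 mm below the comparator's top; two 9 mm stems at y +-42. Free space above it and below it.
- selector (a joint): Filter selector, vertical axis. Value in rad: 0 at rest (white dot), growing as it turns clockwise seen from above. A click (detent) every 0.4 rad: 0.4 amber dot, 0.8 green, 1.2 blue = the third, 1.6 red; hard end at 1.75. A return spring of 0.06 N m at rest, rising 0.03 N m per rad, takes it back to 0 when let go; each click adds a ripple of about 0.05 N m to that torque (some 20 % more or less): the torque sinks before and rises after each click.
- grip_bar: Black bar on top of the selector, the part to grip: 50 mm long along its x, 14 mm wide along its y, 36 mm high; turns with the selector. Origin on the selector's axis, 167 mm above the table, 11 mm below the bar's top; 24 mm under the origin lies a round black skirt of 26 mm radius, 34 mm under it the dial. At rest its axes are those of the comparator and its white stripe points along -x, to the white dot; a clockwise turn carries the stripe towards the comparator's +y.
- amber_a: Brown glass bottle with black cap, 90 mm across, 190 mm tall. Loose bystander, upright; origin at the centre of its underside.
- amber_b: Brown glass bottle with paper label and black cap, 90 mm across, 190 mm tall. Loose bystander, upright; origin at the centre of its underside.
- beaker: Glass beaker, 72 mm across, 90 mm tall. Loose bystander, upright; origin at the centre of its underside.
- black_cup: Black cup with a handle at its +y, 76 mm across, 75 mm tall. Loose bystander, upright; origin at the centre of its underside.
- white_bowl: White bowl, 110 mm across, 45 mm tall. Loose bystander, upright; origin at the centre of its underside.
- sample_jar: Small brown jar on the comparator's top, right-hand side, 36 mm across, 45 mm tall. Loose bystander, upright; origin at the centre of its underside.

How it is judged:
By the outcome, as a careful person would: the job done as asked, in the order asked, and still so for the second after the job is handed in, while the arm keeps its last pose, push and grip.
It also fails if it takes over 48 s, if anything falls off the work surface, if the arm or the gripper's body presses on something with over 40 N, if the wrist force passes 120 N, or if a joint passes its speed limit or range.

## Working session

There is one attempt and no reset: what is moved stays moved. The work goes in short steps, Python scripts to look and compute and a tool call to move; the robot and the scene stay as the last step left them, time stands still between calls to the robot, and variables do not carry over. Pictures are saved under pics/ and viewed, at most 10 in all, crops included, and the job is handed in when it is done.

Besides the shell and the picture viewer there is one more tool, called as a command line: name --pt "numbers of a row" for each row, then --argument value for the rest. play_rows: Moves the arm, as the interface text tells. Its arguments: {"type":"object","properties":{"series":{"type":"array","items":{"type":"array","items":{"type":"number","minimum":-1,"maximum":1}}},"fingers":{"type":"number"},"grip_force":{"type":"number"}},"required":["series"]}

```bash
mkdir -p pics; ls; python3 - <<'E'
from station import sensors, eyes, spotter
import cv2,numpy as np
for c in("scene","top"):
    f=eyes.grab_frame(c);cv2.imwrite(f"pics/{c}0.png",f["image"])
    for n in("comparator","tray_handle","grip_bar","amber_a","beaker","black_cup","white_bowl","sample_jar"):
        print(c,n,[(np.round(d["centre"],3).tolist(),round(d["score"],2)) for d in spotter.place_of(c,n)[:3]])
o=sensors.get_obs();print(o)
E
```

```text
pics
scene comparator [([0.723, -0.038, 0.002], 0.87)]
scene tray_handle [([0.543, -0.006, 0.101], 0.7), ([0.726, -0.039, 0.005], 0.43)]
scene grip_bar [([0.68, 0.031, 0.167], 0.55)]
scene amber_a [([0.551, 0.401, -0.002], 0.94)]
scene beaker [([0.54, -0.39, 0.007], 0.7)]
scene black_cup [([0.389, 0.412, -0.001], 0.76)]
scene white_bowl [([0.7, 0.368, -0.002], 0.69)]
scene sample_jar [([0.696, -0.132, 0.132], 0.63)]
top comparator [([0.725, -0.037, -0.001], 0.77), ([0.54, -0.012, 0.104], 0.46)]
top tray_handle [([0.542, -0.012, 0.097], 0.63), ([0.681, 0.03, 0.165], 0.54)]
top grip_bar [([0.68, 0.03, 0.171], 0.78), ([0.548, 0.4, 0.003], 0.37)]
top amber_a [([0.548, 0.399, 0.002], 0.86)]
top beaker [([0.54, -0.385, -0.005], 0.91)]
top black_cup [([0.381, 0.412, 0.005], 0.94)]
top white_bowl [([0.703, 0.375, 0.001], 0.8)]
top sample_jar [([0.692, -0.133, 0.133], 0.74)]
{'clock': 0.9, 'joint_pos': array([ 1.60358294e+00,  2.55089048e-01,  1.08196523e-01,  2.80610579e-05,
       -1.42392493e+00, -2.84626183e-01]), 'joint_vel': array([-8.79399143e-04,  1.61748559e-03,  2.48335481e-04, -2.83015101e-05,
        1.68338652e-04,  1.15265037e-04]), 'tau': array([-8.68616844e-04, -3.86402893e+01,  2.38063967e+01,  5.36795452e+00,
       -5.68532378e-04,  2.85986061e-06]), 'position': array([0.13702118, 0.53264514, 0.30389184]), 'ee_rot': array([ 3.11670379e+00, -3.94535641e-01,  4.83002631e-05]), 'wrist_force': array([-0.47422448, -0.5114341 ,  0.74385727]), 'moment': array([-0.01153759,  0.04305817,  0.00467735]), 'grip_force': 0.0, 'grip_width': 0.08569399205361697}
```

```bash
python3 -c "
import cv2,numpy as np
a=cv2.imread('pics/scene0.png');b=cv2.imread('pics/top0.png')
cv2.imwrite('pics/both0.png',cv2.resize(np.hstack([a,b]),(800,300)))"
```

```text
(no output)
```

View pics/top0.png

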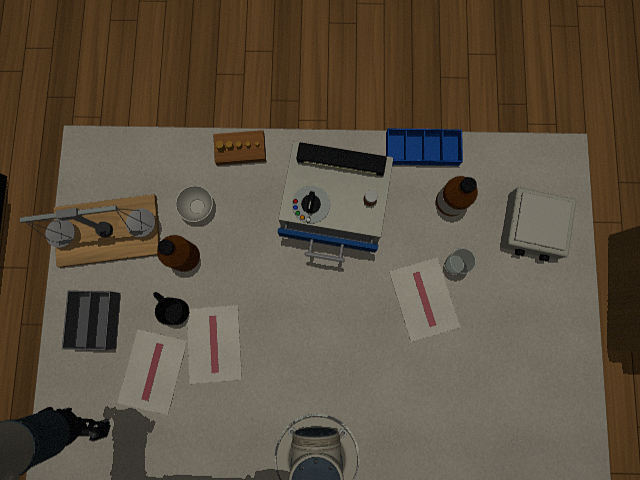

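View pics/scene0.png

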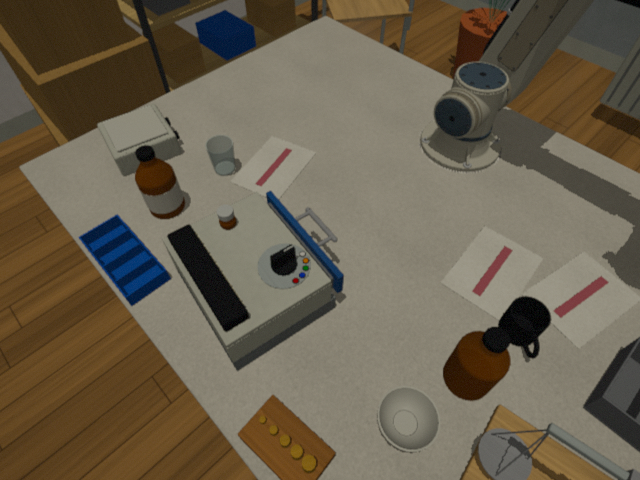

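The top view shows the comparator, yawed clockwise: the lamp bar runs (298,150)–(385,165), the dial is at (311,203) and the handle at about (325,258). The scene view agrees, and nothing stands in the tray's path. Next I'll refine the yaw.

```bash
cat > h.py <<'E'
import cv2,numpy as np
from scipy.spatial.transform import Rotation as Ro
def back(f,px,z):
    R=cv2.Rodrigues(np.array(f["rvec"],float))[0];t=np.array(f["tvec"],float).ravel()
    u=cv2.undistortPoints(np.array(px,float).reshape(-1,1,2),np.array(f["camera_matrix"],float),None).reshape(-1,2)
    d=np.c_[u,np.ones(len(u))]@R; c=-R.T@t
    return c+d*((z-c[2])/d[:,2])[:,None]
def rect(f,m,z):
    n,l,s,_=cv2.connectedComponentsWithStats(m.astype(np.uint8)); k=1+np.argmax(s[1:,4])
    ys,xs=np.nonzero(l==k)
    p=back(f,np.c_[xs,ys],z)[:,:2].astype(np.float32)
    c=p.mean(0);w,v=np.linalg.eigh(np.cov((p-c).T));a=v[:,1]
    r=cv2.minAreaRect(p)
    return np.round(c,4),round((np.degrees(np.arctan2(a[1],a[0]))%180)-90,2),np.round(r[0],4),np.round(r[1],4),round(r[2],2)
E
python3 - <<'E'
from h import *
from station import eyes,spotter
for c in("top","scene"):
    f=eyes.grab_frame(c);im=f["image"].astype(int)
    m=spotter.outline_of(c,"comparator")[0]["mask"]
    mm=cv2.dilate(m.astype(np.uint8),np.ones((9,9)))>0
    hsv=cv2.cvtColor(f["image"],cv2.COLOR_BGR2HSV)
    print(c,"lamp",rect(f,mm&(im.max(2)<50),.16))
    b=mm&(hsv[...,0]>100)&(hsv[...,0]<130)&(hsv[...,1]>150)
    print(c,"blue",rect(f,b,.12))
    print(c,"box",rect(f,m,.13))
    for n in("tray_handle","grip_bar","comparator"):
        print(n,[(np.round(d["centre"],4).tolist(),round(d["score"],2)) for d in spotter.place_of(c,n)[:1]])
E
```

```text
top lamp (array([ 0.8023, -0.0544], dtype=float32), np.float64(-8.5), array([ 0.8049, -0.054 ]), array([0.2399, 0.0683]), 81.51)
top blue (array([ 0.5861, -0.0216], dtype=float32), np.float64(-8.75), array([ 0.5859, -0.0204]), array([0.2718, 0.0204]), 81.26)
top box (array([ 0.7013, -0.0363], dtype=float32), np.float64(83.29), array([ 0.6862, -0.0353]), array([0.2788, 0.3094]), 80.84)
tray_handle [([0.542, -0.0093, 0.1005], 0.98)]
grip_bar [([0.6809, 0.0288, 0.169], 0.77)]
comparator [([0.7237, -0.0369, -0.0026], 0.59)]
scene lamp (array([ 0.8095, -0.035 ], dtype=float32), np.float64(-8.88), array([ 0.8076, -0.044 ]), array([0.2483, 0.0496]), 81.28)
scene blue (array([0.6027, 0.0099], dtype=float32), np.float64(-10.05), array([ 0.6012, -0.0032]), array([0.2939, 0.0288]), 78.76)
scene box (array([0.7309, 0.0036], dtype=float32), np.float64(-15.43), array([ 0.7009, -0.011 ]), array([0.3338, 0.3022]), 81.57)
tray_handle [([0.5417, -0.0073, 0.103], 0.91)]
grip_bar [([0.6787, 0.033, 0.1659], 0.69)]
comparator [([0.7257, -0.0356, 0.0043], 0.64)]
```

play_rows --pt "0.4 0.32 0 0" --pt "0.8 0.64 0 0" --pt "1 0.8 0 0" --fingers 0.3 --grip_force 40

```text
clock: 1.7
position: [0.2151, 0.428, 0.3042]
ee_rot: [-3.116, 0.395, -0.001]
wrist_force: [0.6, 0.3, -0.5]
grip_width: 0.0441
grip_force: 0.0
```

play_rows --pt "0.33 0.27 0 0" --pt "0.67 0.53 0 0" --pt "1 0.8 0 0"

```text
clock: 2.0
position: [0.2915, 0.3264, 0.3041]
ee_rot: [-3.116, 0.393, -0.0]
wrist_force: [1.3, 0.6, -0.3]
grip_width: 0.0299
grip_force: 0.0
```

play_rows --pt "0.33 0.27 0 0" --pt "0.67 0.53 0 0" --pt "1 0.8 0 0"

```text
clock: 2.3
position: [0.3685, 0.224, 0.3042]
ee_rot: [-3.116, 0.394, -0.001]
wrist_force: [1.5, 0.7, -0.3]
grip_width: 0.0295
grip_force: 0.0
```

play_rows --pt "0.33 0.27 0 0" --pt "0.67 0.53 0 0" --pt "1 0.8 0 0"

```text
clock: 2.6
position: [0.4455, 0.1215, 0.3042]
ee_rot: [-3.116, 0.394, -0.001]
wrist_force: [1.5, 1.5, -0.9]
grip_width: 0.0298
grip_force: 0.0
```

play_rows --pt "0.33 0.27 0 0" --pt "0.67 0.53 0 0" --pt "1 0.8 0 0" --pt "1 0.8 0 0"

```text
clock: 3.0
position: [0.5234, 0.0172, 0.303]
ee_rot: [3.114, -0.402, -0.001]
wrist_force: [0.1, -0.0, -0.5]
grip_width: 0.03
grip_force: 0.0
```

play_rows --pt "0 0 0 0.046" --pt "0 0 0 0.092" --pt "0 0 0 0.138" --pt "0 0 0 0.184" --pt "0 0 0 0.2338" --pt "0 0 0 0.2338"

```text
clock: 3.6
position: [0.5214, 0.021, 0.3039]
ee_rot: [-2.766, 1.489, 0.0]
wrist_force: [0.2, -0.8, -0.3]
grip_width: 0.0301
grip_force: 0.0
```

play_rows --pt "0 0 0 0.046" --pt "0 0 0 0.092" --pt "0 0 0 0.138" --pt "0 0 0 0.184" --pt "0 0 0 0.2338" --pt "0 0 0 0.2338"

```text
clock: 4.2
position: [0.5215, 0.0209, 0.3039]
ee_rot: [-2.051, 2.379, -0.0]
wrist_force: [-0.5, 0.4, 0.0]
grip_width: 0.0299
grip_force: 0.0
```

play_rows --pt "0.27 -0.24 0 0" --pt "0.27 -0.24 0.4 0" --pt "0.27 -0.24 0.8 0" --pt "0.27 -0.24 0.8 0" --pt "0.27 -0.24 0.8 0"

```text
clock: 4.7
position: [0.5415, -0.0097, 0.2248]
ee_rot: [2.053, -2.377, 0.001]
wrist_force: [-0.0, -0.7, 0.4]
grip_width: 0.0298
grip_force: 0.0
```

```bash
python3 - <<'E'
from h import *
from station import eyes,spotter,sensors
print(sensors.get_obs()["position"],sensors.get_obs()["joint_pos"])
a=[]
for c in("top","scene"):
    f=eyes.grab_frame(c)
    print([(np.round(d["centre"],4).tolist(),round(d["score"],2)) for d in spotter.place_of(c,"tray_handle")[:2]])
    x,y=(320,240) if c=="top" else (320,220)
    a.append(cv2.resize(f["image"][y-75:y+75,x-80:x+80],(400,375),interpolation=cv2.INTER_CUBIC))
cv2.imwrite("pics/pre.png",np.hstack(a))
E
```

```text
[ 0.54152418 -0.00972721  0.22477105] [ 2.71763066e-01  2.75774770e-01 -6.81171396e-02  1.21709346e-03
 -1.22738958e+00 -4.18122194e-01]
[]
[([0.5438, -0.0093, 0.1019], 0.71)]
```

View pics/pre.png

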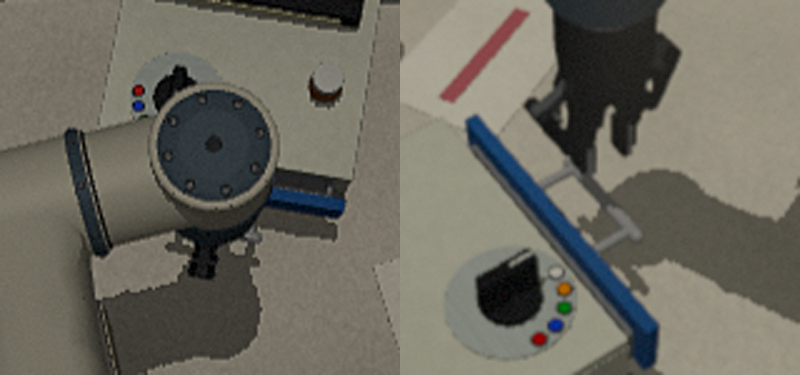

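Fingertips straddle the handle bar (scene crop at (590,165) and (625,145)), with one in the gap. Descend and grip.

play_rows --pt "0 0 0.25 0" --pt "0 0 0.5 0" --pt "0 0 0.69 0" --pt "0 0 0.69 0" --pt "0 0 0.69 0"

```text
clock: 5.4
position: [0.5421, -0.0095, 0.1563]
ee_rot: [-2.049, 2.38, -0.002]
wrist_force: [0.4, 0.4, 0.7]
grip_width: 0.03
grip_force: 0.0
```

play_rows --pt "0 0 0 0" --pt "0 0 0 0" --pt "0 0 0 0" --pt "0 0 0 0" --pt "0 0 0 0" --fingers 1

```text
clock: 5.9
position: [0.5424, -0.0094, 0.1568]
ee_rot: [-2.047, 2.379, -0.004]
wrist_force: [-0.0, 0.8, 6.4]
grip_width: 0.0109
grip_force: 39.2
```

play_rows --pt "0 0.1 0 0" --pt "0 0.25 0 0" --pt "0 0.4 0 0" --pt "0 0.5 0 0" --pt "0 0.6 0 0" --pt "0 0.65 0 0" --pt "0 0.65 0 0"

```text
clock: 6.6
position: [0.4774, 0.0005, 0.1568]
ee_rot: [-2.047, 2.378, -0.003]
wrist_force: [-0.7, 0.7, 7.4]
grip_width: 0.0107
grip_force: 39.8
```

play_rows --pt "0 0.03 0 0" --pt "0 0.05 0 0" --pt "0 0.05 0 0"

```text
clock: 6.9
position: [0.4732, 0.0012, 0.1568]
ee_rot: [-2.047, 2.378, -0.004]
wrist_force: [-0.2, 2.0, 7.1]
grip_width: 0.01
grip_force: 39.7
```

play_rows --pt "0 0.03 0 0" --pt "0 0.05 0 0" --pt "0 0.05 0 0"

```text
clock: 7.2
position: [0.4721, 0.0014, 0.157]
ee_rot: [-2.045, 2.373, -0.014]
wrist_force: [17.8, -6.0, -8.5]
grip_width: 0.0109
grip_force: 39.2
```

play_rows --pt "0 0.03 0 0" --pt "0 0.05 0 0" --pt "0 0.05 0 0"

```text
clock: 7.5
position: [0.4714, 0.0016, 0.1571]
ee_rot: [-2.042, 2.367, -0.024]
wrist_force: [38.2, -16.6, -27.8]
grip_width: 0.0107
grip_force: 39.1
```

play_rows --pt "0 -0.05 0 0" --pt "0 -0.085 0 0" --pt "0 -0.085 0 0"

```text
clock: 7.8
position: [0.4727, 0.0013, 0.1568]
ee_rot: [-2.046, 2.378, -0.005]
wrist_force: [3.4, -0.2, 5.8]
grip_width: 0.0105
grip_force: 41.9
```

play_rows --pt "0 0 0 0" --pt "0 0 0 0" --pt "0 0 0 0" --pt "0 0 0 0" --fingers 0.4

```text
clock: 8.2
position: [0.4702, 0.0011, 0.1547]
ee_rot: [2.048, -2.381, -0.001]
wrist_force: [1.0, -0.7, 0.8]
grip_width: 0.0258
grip_force: 0.0
```

play_rows --pt "0 0 -0.2 0" --pt "0 0 -0.5 0" --pt "0 0 -0.9 0" --pt "0 0 -1 0" --pt "0 0 -1 0"

```text
clock: 8.7
position: [0.4713, 0.0013, 0.2566]
ee_rot: [-2.046, 2.379, -0.003]
wrist_force: [-0.6, 0.2, -1.3]
grip_width: 0.0258
grip_force: 0.0
```

```bash
python3 - <<'E'
from h import *
from station import eyes,spotter,sensors
print(sensors.get_obs()["position"],sensors.get_obs()["joint_pos"])
a=[]
for c in("top","scene"):
    f=eyes.grab_frame(c)
    for n in("tray_handle","grip_bar","comparator"): print(n,[(np.round(d["centre"],4).tolist(),round(d["score"],2)) for d in spotter.place_of(c,n)[:2]])
    x,y=(320,240) if c=="top" else (320,220)
    a.append(cv2.resize(f["image"][y-75:y+75,x-80:x+80],(400,375),interpolation=cv2.INTER_CUBIC))
cv2.imwrite("pics/out.png",np.hstack(a))
E
```

```text
[0.47126756 0.00130626 0.25657369] [ 3.36682572e-01  1.18226364e-01 -1.83806551e-01  1.95523032e-04
 -1.26476780e+00 -4.86639168e-01]
tray_handle []
grip_bar [([0.6784, 0.0305, 0.1685], 0.88)]
comparator [([0.7207, -0.0353, -0.0003], 0.7)]
tray_handle [([0.4746, 0.0025, 0.1023], 0.6)]
grip_bar [([0.6824, 0.0304, 0.1693], 0.84)]
comparator [([0.7228, -0.0418, 0.0005], 0.79), ([0.3879, 0.4124, -0.0018], 0.3)]
```

View pics/out.png

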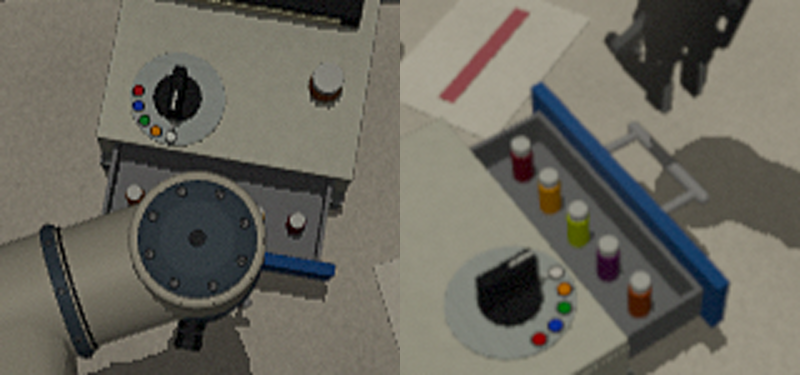

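Tray is clearly out with all vials showing, and the selector is untouched (white). Now raise, turn a quarter and go to the selector.

play_rows --pt "0 0 -0.3 -0.046" --pt "0 0 -0.5 -0.092" --pt "0 0 -0.5 -0.138" --pt "0 0 -0.5 -0.184" --pt "0 0 -0.5 -0.23" --pt "0 0 -0.5 -0.25" --pt "0 0 -0.5 -0.25" --fingers -0.3

```text
clock: 9.8
position: [0.4705, 0.0011, 0.3045]
ee_rot: [2.804, -1.416, -0.001]
wrist_force: [-0.7, 0.1, 0.1]
grip_width: 0.0555
grip_force: 0.0
```

play_rows --pt "0 0 0 -0.046" --pt "0 0 0 -0.092" --pt "0 0 0 -0.138" --pt "0 0 0 -0.184" --pt "0 0 0 -0.23" --pt "0 0 0 -0.25" --pt "0 0 0 -0.25"

```text
clock: 10.5
position: [0.4705, 0.0011, 0.3046]
ee_rot: [3.132, -0.238, -0.001]
wrist_force: [0.1, -0.6, 0.1]
grip_width: 0.0557
grip_force: 0.0
```

play_rows --pt "0.4 -0.2 0 0" --pt "0.8 -0.4 0 0" --pt "1 -0.6 0 0" --pt "1 -0.6 0 0"

```text
clock: 10.9
position: [0.5805, 0.047, 0.3026]
ee_rot: [3.132, -0.24, -0.004]
wrist_force: [-0.6, -1.0, -0.3]
grip_width: 0.0557
grip_force: 0.0
```

play_rows --pt "0.4 0 0 0" --pt "0.8 0 0 0" --pt "1 0 0 0" --pt "1 0 0 0" --pt "1 0 0 0"

```text
clock: 11.4
position: [0.6771, 0.0303, 0.3043]
ee_rot: [3.132, -0.239, -0.002]
wrist_force: [-0.9, 0.5, -0.1]
grip_width: 0.0558
grip_force: 0.0
```

play_rows --pt "0.03 0 0.2 0" --pt "0.03 0 0.5 0" --pt "0.03 0 0.7 0" --pt "0.03 0 0.79 0" --pt "0.03 0 0.79 0" --pt "0.03 0 0.79 0"

```text
clock: 12.0
position: [0.6804, 0.0301, 0.2277]
ee_rot: [-3.133, 0.235, -0.004]
wrist_force: [0.0, 0.8, 0.5]
grip_width: 0.0557
grip_force: 0.0
```

```bash
python3 - <<'E'
from h import *
from station import eyes,spotter,sensors
o=sensors.get_obs();print(o["position"],o["joint_pos"].round(3),o["moment"],o["wrist_force"])
f=eyes.grab_frame("scene")
cv2.imwrite("pics/sel.png",cv2.resize(f["image"][170:320,200:360],(640,600),interpolation=cv2.INTER_CUBIC))
E
```

```text
[0.68044763 0.03010202 0.2277316 ] [ 2.730e-01  5.430e-01  3.510e-01  1.000e-03 -1.376e+00  1.147e+00] [ 0.01020597 -0.06674091 -0.00903299] [0.03362553 0.7671952  0.49115365]
```

View pics/sel.png

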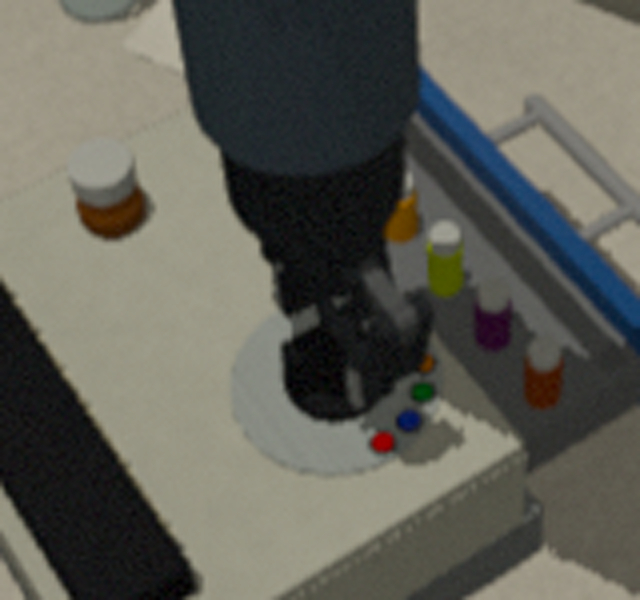

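The fingers straddle the bar over the dial (crop (340,370)), with nothing else in contact. Grip.

play_rows --pt "0 0 0.03 0" --pt "0 0 0.03 0" --pt "0 0 0.03 0" --pt "0 0 0.03 0" --pt "0 0 0.03 0" --pt "0 0 0.03 0" --pt "0 0 0.03 0" --fingers 1 --grip_force 60

```text
clock: 12.75
position: [0.6802, 0.0295, 0.2233]
ee_rot: [3.132, -0.236, 0.0]
wrist_force: [-1.6, -3.9, 3.2]
grip_width: 0.0127
grip_force: 59.6
```

```bash
cat > s.py <<'E'
from h import *
from station import sensors
o=sensors.get_obs();r=o["ee_rot"]
p=(np.degrees(2*np.arctan2(r[1],r[0]))+180)%360-180
print("pos",o["position"].round(4),"phi",p.round(2),"turn_rad",np.radians(-8.73-p).round(3),"Mz",o["moment"].round(3),"F",o["wrist_force"].round(1),o["grip_width"],o["grip_force"],o["clock"])
E
python3 s.py
```

```text
pos [0.6802 0.0295 0.2233] phi -8.61 turn_rad -0.002 Mz [-1.493  0.634 -0.029] F [-1.6 -3.9  3.2] 0.012735948840418256 59.61346507072449 12.75
```

play_rows --pt "0 0 0 0.0318" --pt "0 0 0 0.0637" --pt "0 0 0 0.0637"

```text
clock: 13.05
position: [0.6803, 0.0297, 0.2233]
ee_rot: [3.093, -0.548, 0.001]
wrist_force: [-2.0, -3.7, 3.6]
grip_width: 0.0126
grip_force: 59.6
```

```bash
python3 s.py
```

```text
pos [0.6803 0.0297 0.2233] phi -20.11 turn_rad 0.199 Mz [-1.369  0.672  0.047] F [-2.  -3.7  3.6] 0.012557103039880028 59.63254272937775 13.05
```

play_rows --pt "0 0 0 0.0318" --pt "0 0 0 0.0318"

```text
clock: 13.25
position: [0.6803, 0.0298, 0.2233]
ee_rot: [3.063, -0.699, 0.001]
wrist_force: [-1.5, -3.9, 4.5]
grip_width: 0.0127
grip_force: 59.7
```

```bash
python3 s.py
```

```text
pos [0.6803 0.0298 0.2233] phi -25.71 turn_rad 0.296 Mz [-1.371  0.69   0.026] F [-1.5 -3.9  4.5] 0.012724690236450276 59.725486636161804 13.25
```

play_rows --pt "0 0 0 0.0318" --pt "0 0 0 0.0318"

```text
clock: 13.45
position: [0.6804, 0.0299, 0.2233]
ee_rot: [3.025, -0.849, 0.001]
wrist_force: [-0.9, -4.0, 4.9]
grip_width: 0.0128
grip_force: 59.8
```

```bash
python3 s.py
```

```text
pos [0.6804 0.0299 0.2233] phi -31.35 turn_rad 0.395 Mz [-1.257  0.662  0.077] F [-0.9 -4.   4.9] 0.012847562611825594 59.7948682308197 13.45
```

play_rows --pt "0 0 0 0.0318" --pt "0 0 0 0.0318"

```text
clock: 13.65
position: [0.6805, 0.03, 0.2233]
ee_rot: [-2.979, 0.997, -0.001]
wrist_force: [-1.8, -3.7, 4.9]
grip_width: 0.0131
grip_force: 59.8
```

```bash
python3 s.py
```

```text
pos [0.6805 0.03   0.2233] phi -37.02 turn_rad 0.494 Mz [-1.23   0.479  0.062] F [-1.8 -3.7  4.9] 0.013076975020688459 59.84237015247345 13.65
```

play_rows --pt "0 0 0 0.0318" --pt "0 0 0 0.0318"

```text
clock: 13.85
position: [0.6805, 0.0302, 0.2233]
ee_rot: [-2.925, 1.144, -0.002]
wrist_force: [-1.5, -3.8, 4.4]
grip_width: 0.0127
grip_force: 59.9
```

```bash
python3 s.py
```

```text
pos [0.6805 0.0302 0.2233] phi -42.73 turn_rad 0.593 Mz [-1.128  0.426  0.085] F [-1.5 -3.8  4.4] 0.012747866257147251 59.88143563270569 13.85
```

play_rows --pt "0 0 0 0.0318" --pt "0 0 0 0.0318"

```text
clock: 14.05
position: [0.6806, 0.0302, 0.2233]
ee_rot: [-2.864, 1.289, -0.002]
wrist_force: [-1.1, -2.8, 5.0]
grip_width: 0.013
grip_force: 59.9
```

```bash
python3 s.py
```

```text
pos [0.6806 0.0302 0.2233] phi -48.45 turn_rad 0.693 Mz [-1.058  0.254  0.051] F [-1.1 -2.8  5. ] 0.012987429307605701 59.87561523914337 14.05
```

play_rows --pt "0 0 0 0.0318" --pt "0 0 0 0.0318"

```text
clock: 14.25
position: [0.6807, 0.0303, 0.2233]
ee_rot: [-2.797, 1.429, -0.002]
wrist_force: [-0.9, -3.0, 4.3]
grip_width: 0.0131
grip_force: 59.9
```

```bash
python3 s.py
```

```text
pos [0.6807 0.0303 0.2233] phi -54.14 turn_rad 0.793 Mz [-0.927  0.012 -0.001] F [-0.9 -3.   4.3] 0.013103457043103652 59.86432671546936 14.25
```

play_rows --pt "0 0 0 0.0318" --pt "0 0 0 0.0318"

```text
clock: 14.45
position: [0.6808, 0.0303, 0.2233]
ee_rot: [-2.722, 1.566, -0.002]
wrist_force: [0.9, -2.3, 4.9]
grip_width: 0.0129
grip_force: 59.9
```

```bash
python3 s.py
```

```text
pos [0.6808 0.0303 0.2233] phi -59.84 turn_rad 0.892 Mz [-0.815 -0.23   0.106] F [ 0.9 -2.3  4.9] 0.012907165545278107 59.85228180885315 14.45
```

play_rows --pt "0 0 0 0.0318" --pt "0 0 0 0.0318"

```text
clock: 14.65
position: [0.6809, 0.0304, 0.2233]
ee_rot: [-2.64, 1.7, -0.002]
wrist_force: [2.1, -1.4, 5.7]
grip_width: 0.0133
grip_force: 59.9
```

```bash
python3 s.py
```

```text
pos [0.6809 0.0304 0.2233] phi -65.55 turn_rad 0.992 Mz [-0.671 -0.609  0.116] F [ 2.1 -1.4  5.7] 0.0133156713764067 59.85649824142456 14.65
```

play_rows --pt "0 0 0 0.0318" --pt "0 0 0 0.0318"

```text
clock: 14.85
position: [0.681, 0.0304, 0.2233]
ee_rot: [-2.552, 1.83, -0.002]
wrist_force: [2.0, -1.7, 4.0]
grip_width: 0.0128
grip_force: 59.8
```

```bash
python3 s.py
```

```text
pos [0.681  0.0304 0.2233] phi -71.29 turn_rad 1.092 Mz [-0.524 -1.062  0.093] F [ 2.  -1.7  4. ] 0.012824412833409208 59.827077984809875 14.85
```

play_rows --pt "0 0 0 0.032" --pt "0 0 0 0.032" --pt "0 0 0 0.032"

```text
clock: 15.15
position: [0.6811, 0.0305, 0.2233]
ee_rot: [-2.457, 1.954, -0.002]
wrist_force: [5.5, -1.3, 4.8]
grip_width: 0.0129
grip_force: 59.8
```

```bash
python3 s.py; python3 - <<'E'
from h import *
from station import eyes,spotter,sensors
M=[]
for i in range(8):
    f=eyes.grab_frame("scene" if i else "top");M.append(sensors.get_obs()["moment"][2])
    if not i: t=f
print("Mz mean",np.mean(M),np.std(M))
s=cv2.resize(f["image"][170:320,200:360],(400,375),interpolation=cv2.INTER_CUBIC)
u=cv2.resize(t["image"][165:315,240:400],(400,375),interpolation=cv2.INTER_CUBIC)
cv2.imwrite("pics/turned.png",np.hstack([u,s]))
print(spotter.place_of("scene","tray_handle")[:1])
E
```

```text
pos [0.6811 0.0305 0.2233] phi -76.97 turn_rad 1.191 Mz [-0.334 -1.793  0.103] F [ 5.5 -1.3  4.8] 0.012857323421394777 59.81373310089111 15.15
Mz mean 0.09857242857429599 0.03656532714719163
[{'centre': [0.4728, 0.0041, 0.1029], 'score': 0.86}]
```

View pics/turned.png

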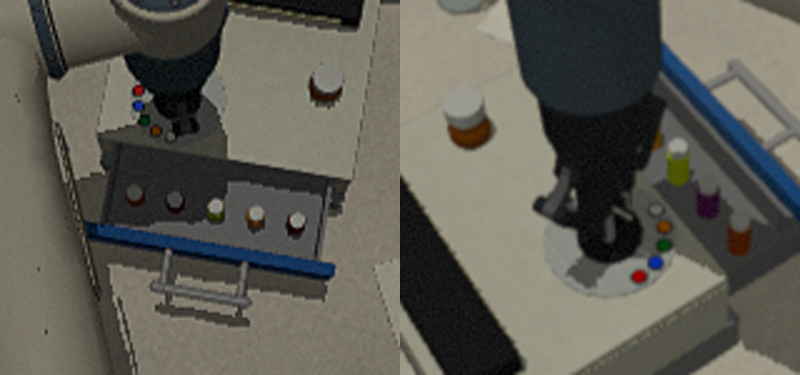

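The stripe hidden by the gripper has to be inferred, but the angle (1.19 rad), mean torque (0.099 N m against 0.096 expected) and firm grip all put it on the third click. The picture shows the tray fully out and the jar standing. Hand in.

```bash
python3 -c "
from station import sign_off;print(sign_off())"
```

```text
the job is handed in; nothing more can be done
None
```

The tray is out at its stop, and the job is handed in with the gripper still holding the selector at about 1.19 rad, the third click (blue). That position rests on the arm's turn angle and the torque reading, because the gripper hid the selector's stripe, and single torque readings were too noisy to mark each click.

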